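# Key the die collar onto the eyelet press post and hold it home

### The arm

A 7-joint arm with a two-finger parallel gripper is mounted at the origin on the work surface. World frame = base frame: x ahead of the robot, y to its left, z up, the work surface at z = 0. Lengths are in m, angles in rad, forces in N, time in s.
With the tool pointing down it reaches from about 0.4 to 0.85 m from the base axis. Payload 10.4 kg.
Tool frame: the origin (TCP) lies between the finger pads; the fingertips stand 19 mm ahead of it and the grasp point (between the pads) is the TCP; z points along the fingers, y is the line along which they close (so a half turn about z gives the same grasp; the last joint's range is limited). The gripper opens to 87 mm and grips with 3 to 60 N. Pads are 19 mm wide; open, the fingers measure 117 mm over their backs; the gripper's body (75 mm by 190 mm) begins 51 mm behind the grasp point.
Start: joints at [1.243, 0.332, -0.065, 1.46, 0.022, 1.35, -0.088], TCP at [0.188, -0.596, 0.215] pointing down, gripper open.
Joint ranges: [-2.6, 2.6], [-0.5, 2.12], [-1.47, 1.34], [0.16, 2.42], [-1.27, 4.41], [0.06, 2.06], [-2.6, 2.6]. Speed limits (rad/s): [2.22, 2.22, 2.79, 2.79, 3.14, 3.14, 3.14].

### API

Orientations are given as a rotation vector (axis times angle).
In Python, from plant import bot, snapshot, search_frame, outline_of gives the robot as it stands. The module is installed in compiled form; this text tells all that it offers.
- The arm moves only by the tool apply_moves, never from a script. Its argument "targets" is a list that holds one entry, the list of rows, each a list of 7 numbers: the shift along the tool's x, y, z normalised to -1 to 1, where 1 is 0.4 m, then the turn, a rotation vector about the tool's x, y, z normalised to -1 to 1, where 1 is 45 degrees, then the closure, from -1 (fully open) to 1 (shut). In form: [[[dx, dy, dz, rx, ry, rz, gripper], ...]]. A call has 1 to 20 rows; each row is the pose to reach, as a shift and turn from the pose commanded when the call began, along the tool's axes at that moment; what a row does not reach only later rows make up. A row lasts 1/10 s, in which the tool goes at most 50 mm and 8.59 degrees, less where a joint would pass 70% of its speed; a pose out of reach is approached as far as the arm can. A call with a number of a shift or a turn outside -1 to 1 is refused whole. A call with a gripper value outside its range is refused whole. The fingers move at their own pace and stop on an object; the grip force is fixed at half the most. Time passes only in rows, so rows that repeat a pose let the fingers close. It gives the time, the measured TCP pose, the force, the opening and the grip force at its end, in the units of the state.
- bot.state(): the state, without advancing time (a new reading comes with each control period).
- snapshot(name): name is "side" or "top"; returns a dict with "img" (384x512x3 uint8, red, green, blue), "vfov" (degrees; the focal length in pixels is half the picture's height over the tangent of half this angle, whatever the lens; pixels are square), "cx", "cy" (the principal point, pixels), "position" and "orientation" of the camera in the world. Camera axes: x right, y up, looking along -z (the intrinsics and any distortion apply to the point x, -y, -z); pixel columns grow to the right and rows downward; lengths in m; the calibration is good to about 2 mm. A picture is of the moment at which its call begins. There is no depth.
- bot.job_done(): hands the job in; it is judged then, once.
Trained networks look in a picture, given as the dict that the camera call returned (one of the last four; its "shot" number tells which), for a name from the list of things; names that differ only in an ending like _2 or _b are one class to them, and where a whole thing is asked for, a point or a joint stands for the part that bears it (a point fixed in the world has none). Each returns a list of dicts, best first, with "p" (0 to 1); they miss things now and then, are a little off and sometimes report something else, mostly with a low value. They report only what shows in the picture. A call takes as long as a camera call. They do not tell look-alikes from the thing itself.
- search_frame(thing, picture): "bbox" ([left, top, right, bottom] in pixels, round what is visible of it).
- outline_of(thing, picture): "region" (384x512 bool, what is visible of it) and "bbox" ([left, top, right, bottom] in pixels, round what is visible of it).
The state is a dict: "t": time; "joint_positions": joint angles; "joint_velocities": joint speeds; "joint_efforts": joint torques, N m; "position": TCP position; "ee_rot": TCP orientation; "force": force on the tool from outside, world axes, zero at the start; "ft_torque": the same for the moment, N m; "opening": finger opening in m; "grasp_force": force on a finger pad.
Only numpy, scipy, OpenCV 4.12 (cv2) and the standard library are available. Lean on these libraries where they do the work, as an engineer would, in place of code of your own. Each camera call takes 0.05 s, during which the arm holds its last target. There are 200 camera calls.

### The job

Fit the knurled steel die collar on the eyelet press: lower it over the upright die post with its keyway end down, turn it until its hidden keyways drop over the cross pin, then push it fully down against the spring plate. Finish while holding: keep the collar in the gripper and pushed fully home, letting nothing go, so that the clamp screw could be tightened. Leave the plain brass bushing and everything else on the bench where it is.

Things in the scene. Friction and masses are not known exactly. Their poses are not given: they have to be found in the camera images.
- collar: Knurled steel collar: upright ring, outside 48 mm, through bore 27 mm, 40 mm high, 0.15-0.28 kg, keyway end already down. Origin: centre of its underside, z up. Grip it across any diameter. Two keyways, half a turn apart, in the lower 20 mm of the bore, along its own +x and -x, 10 mm wide, open below, hidden from outside and above; two white radial marks on its top lie over them.
- press: Base of the eyelet press, fixed: green casting 150 x 130 x 18 mm (x, y, z) with a round boss (90 mm wide at its foot) up to z = 30 mm, and on it an upright steel die post 24 mm in diameter, tapered at the tip, top at z = 76 mm. Origin: centre of its underside, on the post's axis, at bench height; z up.
- post_top (a point): Centre of the top of the die post, 76 mm above the bench.
- cross_pin (a point): Centre of the 6 mm thick brass cross pin through the post, 51 mm above the bench (pin top at 54 mm); it stands out 6 mm on both sides (36 mm long). Only its centre is given, NOT its direction: that differs each time, level, within 0.6 rad of the press's x axis to either side. It stays put when the collar is turned on it. A collar that is not aligned rests on it.
- home (a point): Where the centre of the collar's underside is when fully home, on the post's axis 38 mm above the bench. The keyways fit when the collar's x axis is within about 0.13 rad of the pin, either way round; the collar's underside then goes freely from 54 mm down to 46 mm, where it meets the spring plate, and must be pushed the last 8 mm.
- spring_plate (a joint): The orange spring plate, a disc 46 mm in diameter round the post under the cross pin: travel downward in m, 0 = up (its top 46 mm above the bench), 0.008 = fully down against its stop. Pushing it takes about 3.6 N to begin and 8.4 N at the stop; it comes up again when let go.
- bushing: Plain smooth brass bushing, a ring 44 mm in diameter and 30 mm high, not wanted; leave it. Origin at the centre of its underside.
- hammer: Hammer lying on the bench, leave it.
- spool: Yellow thread spool, 56 mm diameter, 78 mm high, standing; leave it.
- glue: Glue jar, 70 mm diameter, 100 mm high, standing; leave it.
- shoe: Black shoe, 280 x 92 x 110 mm; leave it.
- tray: Red sorting tray with rivets and eyelets, 170 x 250 x 40 mm; leave it.
- shears: Shears lying on the bench, leave them.
Mind the look-alikes: they are no part of the job. Several things have the shape of the press; the one meant has the colours described above.

How it is judged:
By the outcome, as a careful person would: the job done as asked, in the order asked, and still so for the second after the job is handed in, while the arm keeps its last pose, push and grip.
It also fails if it takes over 61 s, if anything falls off the work surface, if the arm or the gripper's body presses on something with over 40 N, if the wrist force passes 120 N, or if a joint passes its speed limit or range.

## Working session

There is one attempt and no reset: what is moved stays moved. The work goes in short steps, Python scripts to look and compute and a tool call to move; the robot and the scene stay as the last step left them, time stands still between calls to the robot, and variables do not carry over. Pictures are saved under pics/ and viewed, at most 10 in all, crops included, and the job is handed in when it is done.

Besides the shell and the picture viewer there is one more tool, called as name(argument=value, ...) on one line, values as JSON. apply_moves: Moves the arm, as the interface text tells. Scaled input: -1 to 1 covers 0.4 m each way for a shift and 45 degrees each way for a turn. Its arguments: {"type":"object","properties":{"targets":{"type":"array"}},"required":["targets"]}

```bash
mkdir -p pics; cat > h.py <<'E'
import numpy as np, cv2
from scipy.spatial.transform import Rotation as R
from plant import bot, snapshot, search_frame, outline_of
def save(n,im,s=1): cv2.imwrite('pics/'+n+'.png',cv2.resize(im,None,fx=s,fy=s,interpolation=cv2.INTER_CUBIC)[:,:,::-1])
E
python3 - <<'E'
from h import *
print(bot.state())
for n in ('top','side'):
    s=snapshot(n); save(n+'0',s['img']); print({k:v for k,v in s.items() if k!='img'})
    for t in ('collar','press','bushing','cross_pin'):
        print(t,[(np.round(d['bbox']),round(d['p'],2)) for d in search_frame(t,s)])
E
```

```text
{'t': 0.0, 'joint_positions': array([ 1.24340468,  0.33287704, -0.06469916,  1.46096157,  0.02160822,
        1.34990341, -0.08848629]), 'joint_velocities': array([-0.00051112,  0.00060652, -0.00023974, -0.00060202, -0.00018193,
        0.00090937, -0.00194998]), 'joint_efforts': array([ 1.15421849e-04, -6.23252392e+01,  2.46778439e-02, -3.89896023e+01,
       -6.12400286e-02,  3.98808613e-02,  1.70457802e-04]), 'position': array([ 0.18742605, -0.59580617,  0.21454106]), 'ee_rot': array([-3.10376706e+00, -4.76754615e-01,  4.64924917e-04]), 'force': array([ 0.20057475, -0.01723756,  0.29874144]), 'ft_torque': array([-0.01261531,  0.03594282, -0.04653525]), 'grasp_force': 0.0, 'opening': 0.08681586388286171}
{'vfov': 53.86601659995535, 'cx': 254.62482187976354, 'cy': 191.65164081119204, 'position': array([ 0.47376648, -0.0398712 ,  1.27539297]), 'orientation': array([ 0.09119219, -0.06406071, -1.54286104]), 'shot': 1}
collar [(array([326., 240., 343., 254.]), 0.51)]
press [(array([202., 183., 248., 231.]), 0.78), (array([262., 234., 309., 286.]), 0.69)]
bushing [(array([317., 185., 332., 196.]), 0.46)]
cross_pin [(array([260., 230., 307., 285.]), 0.93), (array([196., 180., 249., 229.]), 0.87)]
{'vfov': 46.789794888345654, 'cx': 257.5030011092096, 'cy': 196.8373591578625, 'position': array([ 0.52220725, -0.90176892,  1.12980761]), 'orientation': array([ 0.705973  , -0.0316259 , -0.05008809]), 'shot': 2}
collar [(array([196., 275., 217., 295.]), 0.82)]
press [(array([162., 221., 225., 263.]), 0.66), (array([222., 170., 269., 207.]), 0.56)]
bushing [(array([261., 265., 280., 282.]), 0.46)]
cross_pin [(array([165., 220., 223., 264.]), 0.93), (array([219., 169., 269., 206.]), 0.78)]
```

View pics/top0.png

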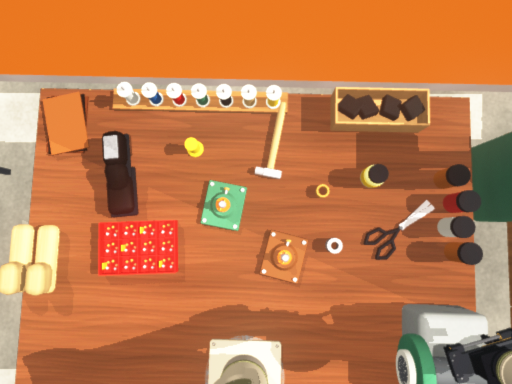

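View pics/side0.png

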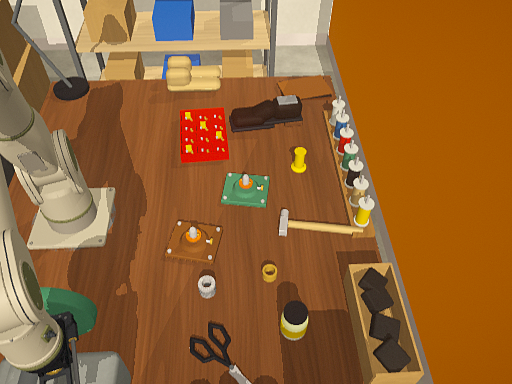

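The top view has two press shapes: green at (224,205) and brown at (285,258). The green one fits the described casting colour. There are two rings: the steel one at (335,246) is the collar, and the brass one at (323,191) is the bushing. I'll confirm both in one enlarged crop montage.

```bash
cat >> h.py <<'E'
def ray(s,u,v):
    f=s['img'].shape[0]/2/np.tan(np.radians(s['vfov'])/2)
    d=R.from_rotvec(s['orientation']).apply([(u-s['cx'])/f,-(v-s['cy'])/f,-1]); return s['position'],d
def atz(s,u,v,z):
    p,d=ray(s,u,v); return p+d*(z-p[2])/d[2]
def proj(s,P):
    f=s['img'].shape[0]/2/np.tan(np.radians(s['vfov'])/2)
    q=R.from_rotvec(s['orientation']).inv().apply(np.atleast_2d(P)-s['position'])
    return np.c_[s['cx']-f*q[:,0]/q[:,2], s['cy']+f*q[:,1]/q[:,2]]
E
python3 - <<'E'
from h import *
T=snapshot('top');S=snapshot('side')
def crop(s,c,h,k):
    u,v=c; return cv2.resize(s['img'][v-h:v+h,u-h:u+h],(k,k),interpolation=cv2.INTER_CUBIC)
save('crop1',np.vstack([np.hstack([crop(T,(224,205),30,300),crop(T,(335,246),15,300)]),np.hstack([crop(S,(246,189),30,300),crop(S,(207,286),18,300)])]))
import pickle; pickle.dump((T,S),open('ts.pkl','wb'))
for t in('press','collar','cross_pin'):
  for s,n in((T,'top'),(S,'side')):
    for d in outline_of(t,s):
        m=d['region'].astype(np.uint8); M=cv2.moments(m,True)
        print(t,n,round(d['p'],2),np.round(d['bbox']),M['m10']/M['m00'],M['m01']/M['m00'],M['m00'])
E
```

```text
press top 0.85 [260. 232. 308. 280.] 283.2524861878453 256.32872928176795 1810.0
press side 0.58 [165. 219. 223. 265.] 194.10369553226695 241.74903474903476 1813.0
press side 0.56 [222. 173. 272. 207.] 245.49927536231883 189.27028985507246 1380.0
collar top 0.42 [324. 241. 342. 256.] 333.39473684210526 244.96052631578948 152.0
collar side 0.67 [243. 177. 251. 189.] 246.45454545454547 184.25 44.0
collar side 0.66 [198. 274. 218. 297.] 207.0 286.45714285714286 315.0
cross_pin top 0.59 [199. 179. 245. 228.] 223.17342342342343 204.7454954954955 1776.0
cross_pin side 0.89 [166. 219. 226. 267.] 193.98230563002681 241.98069705093835 1865.0
cross_pin side 0.79 [218. 173. 271. 208.] 245.7225630538514 190.0109066121336 1467.0
```

View pics/crop1.png

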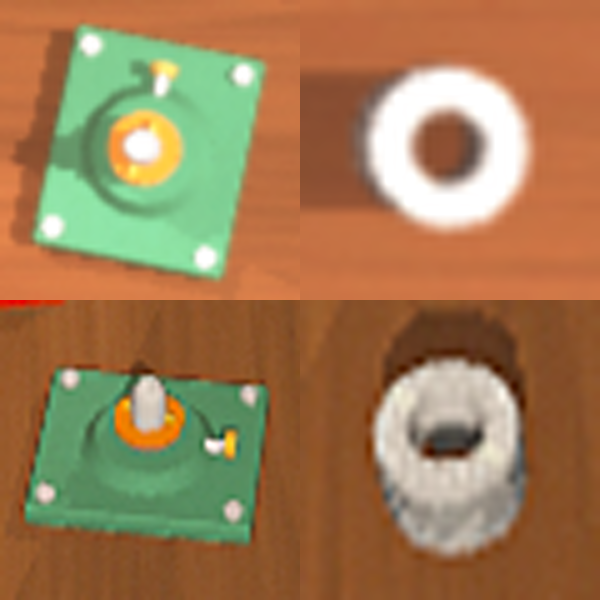

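The crops confirm the green press (the top crop also shows faint pin ends) and the steel collar ring. Next I fit their silhouettes in both cameras.

```bash
cat > fit.py <<'E'
from h import *
import pickle
from scipy.optimize import minimize
T,S=pickle.load(open('ts.pkl','rb'))
K=8
def hullmask(s,P,box):
    u0,v0,u1,v1=box; q=(proj(s,P)+0.5-[u0,v0])*K   # pixel centre at integer
    m=np.zeros(((v1-v0)*K,(u1-u0)*K),np.uint8)
    cv2.fillConvexPoly(m,cv2.convexHull(np.round(q*16).astype(np.int32)),1,shift=4); return m
def obs(s,fn,box):
    u0,v0,u1,v1=box; im=cv2.resize(s['img'][v0:v1,u0:u1],None,fx=K,fy=K,interpolation=cv2.INTER_LINEAR)
    m=fn(im.astype(int)).astype(np.uint8)
    c,_=cv2.findContours(m,cv2.RETR_EXTERNAL,cv2.CHAIN_APPROX_NONE); c=max(c,key=cv2.contourArea)
    o=np.zeros_like(m); cv2.drawContours(o,[c],-1,1,-1); return o
a=np.linspace(0,2*np.pi,60)
def cyl(x,y,r,z0,z1): return np.vstack([np.c_[x+r*np.cos(a),y+r*np.sin(a),0*a+z] for z in(z0,z1)])
def plate(x,y,th):
    c,s=np.cos(th),np.sin(th)
    return np.array([[x+c*i*.075-s*j*.065,y+s*i*.075+c*j*.065,z] for i in(-1,1) for j in(-1,1) for z in(0,.018)])
green=lambda i:(i[...,1]>i[...,0]+15)&(i[...,1]>i[...,2])
steel=lambda i:(i.max(-1)-i.min(-1)<45)&(i.max(-1)>75)
def fit(model,x0,views):
    O=[(s,obs(s,f,b),b) for s,f,b in views]
    def cost(p): return sum((hullmask(s,model(*p),b)!=o).sum() for s,o,b in O)/sum(o.sum() for _,o,_ in O)
    r=minimize(cost,x0,method='Nelder-Mead',options=dict(initial_simplex=np.array([x0]+[np.array(x0)+d for d in np.eye(len(x0))*np.array([.01,.01,.1])[:len(x0)]]),xatol=1e-5,fatol=1e-5))
    return np.round(r.x,4),round(r.fun,3)
if __name__=='__main__':
    bt,bs=(318,230,352,262),(185,265,230,310)
    m=lambda x,y:cyl(x,y,.024,0,.04)
    c0=list(atz(T,335,246,.03)[:2])
    for v in ([(T,steel,bt)],[(S,steel,bs)],[(T,steel,bt),(S,steel,bs)]): print('collar',fit(m,c0,v))
    bt,bs=(190,170,260,240),(212,160,282,220)
    p0=list(atz(T,224,205,.018)[:2])+[-.17]
    for v in ([(T,green,bt)],[(S,green,bs)],[(T,green,bt),(S,green,bs)]): print('press',fit(plate,p0,v))
E
python3 fit.py
python3 - <<'E'
from fit import *
s=T;im=s['img'][236:257,325:346];print(im.min(-1))
print(T['img'][192:214,212:236,2])
E
```

```text
collar (array([ 0.4294, -0.2795]), np.float64(0.033))
collar (array([ 0.4282, -0.2783]), np.float64(0.025))
collar (array([ 0.4286, -0.2788]), np.float64(0.042))
press (array([ 0.552 ,  0.0878, -0.174 ]), np.float64(0.037))
press (array([ 0.5511,  0.0906, -0.1566]), np.float64(0.23))
press (array([ 0.5521,  0.0882, -0.1642]), np.float64(0.118))
[[ 64  65  65  65  64  65  65  64  64  65  64  67  66  66  66  67  66  67
   66  66  67]
 [ 64  64  64  64  64  68  84  90 104 117 110 101  81  69  66  66  65  67
   66  66  66]
 [ 54  54  55  58  67 112 188 207 237 248 242 231 174 117  82  68  67  67
   66  67  66]
 [ 51  51  65  86 134 212 249 252 254 254 254 253 250 239 182 102  70  66
   67  66  67]
 [ 51  64  83 138 237 251 253 254 254 253 254 254 254 254 253 199  96  67
   65  66  65]
 [ 56  86 116 214 252 254 254 253 239 223 223 248 254 255 254 249 162  78
   67  67  65]
 [ 57  94 171 250 254 254 249 199 133 109 107 168 237 254 254 253 221 112
   69  65  65]
 [ 74 101 194 253 254 254 209  97  60  56  56  79 149 235 254 254 252 165
   76  65  64]
 [ 80 123 235 254 252 246 146  62  51  50
[... 2639 characters left out ...]
00 102 101  80  62  57  74 126 161 176 182 155 107  74  70  76 112
  144 151 151 151 152 153]
 [ 87  99 102 102  96  74  61  71 118 106 101 103  90  74  68  75 102 137
  150 153 153 150 151 152]
 [ 87 102 104 104 100  84  68  76 111  84  72  71  70  69  75 101 134 150
  153 154 151 151 150 152]
 [ 91  96 112 115 107 101  93  83  84  73  70  71  71  80 103 135 148 151
  153 153 149 148 149 151]
 [ 99  97 117 122 121 122 119 109  97  88 100 101 102 130 141 149 151 152
  153 150 147 148 148 149]
 [121  98 103 123 150 155 156 155 143 141 142 142 142 149 152 155 153 151
  149 147 147 147 149 148]
 [156 113  96 102 132 156 162 163 156 154 150 152 152 151 152 152 153 148
  144 143 145 147 149 148]]
```

```bash
python3 - <<'E'
from fit import *
bt=(190,170,260,240)
print('ends',atz(T,224.1,199.7,.053),atz(T,220,208.7,.053))
c,d=[atz(T,*q,.053)[:2] for q in((224.1,199.7),(220,208.7))]; print('pin mid',(c+d)/2,'dir',np.arctan2(*(c-d)[::-1]))
print('proj post top', proj(T,[.552,.0879,.076]),proj(S,[.552,.0879,.076]),proj(S,[.552,.0879,.046]),'pin',proj(T,[.552,.0879,.053]))
# post tip blob in top & side
for s,b in((T,(212,198,232,212)),(S,(238,172,258,192))):
    im=s['img'][b[1]:b[3],b[0]:b[2]].astype(int); m=(im.max(-1)-im.min(-1)<40)&(im.max(-1)>110); v,u=np.nonzero(m); print('post',u.mean()+b[0],v.mean()+b[1],u.min()+b[0],u.max()+b[0],v.min()+b[1],v.max()+b[1])
ims=[np.mean([snapshot(n)['img'].astype(np.float32) for _ in range(6)],0) for n in('side','top')]
cx,cy=.4286,-.2788
ang=np.radians(np.arange(0,360,10))
for s,im in zip((S,T),ims):
  for r in (.017,.019,.021):
    q=proj(s,np.c_[cx+r*np.cos(ang),cy+r*np.sin(ang),0*ang+.04]).astype(np.float32)
    v=cv2.remap(im,q[:,:1],q[:,1:],cv2.INTER_LINEAR)[:,0]
    print(r,'G',v[:,1].astype(int),'B',v[:,2].astype(int))
c=cv2.resize(ims[0][268:300,190:226],None,fx=18,fy=18,interpolation=cv2.INTER_CUBIC)
save('collar_side',np.clip((c-120)*2.2,0,255).astype(np.uint8))
E
```

```text
ends [0.56633242 0.08142177 0.053     ] [0.53674882 0.0936916  0.053     ]
pin mid [0.55154062 0.08755668] dir -0.39315798505311517
proj post top [[221.21495144 203.56989928]] [[245.47788082 175.63440618]] [[245.55518658 181.85713289]] pin [[221.95174587 204.05099785]]
post 220.14285714285714 203.4047619047619 212 225 198 209
post 245.89705882352942 180.0 242 257 174 189
0.017 G [205 200 202 204 192 196 196 197 197 197 198 197 196 206 220 223 205 200
 198 202 199 199 197 201 190 202 188 199 201 208 193 207 222 219 202 205] B [192 187 189 191 177 182 182 183 183 183 185 183 183 191 199 201 190 186
 185 188 184 184 183 187 176 189 174 186 187 195 178 189 198 197 188 192]
0.019 G [203 198 209 213 203 197 205 195 198 197 193 203 204 208 220 218 204 213
 209 201 200 210 196 199 199 200 198 208 199 206 204 205 220 217 203 201] B [191 184 195 200 190 184 192 182 185 183 180 189 192 194 197 199 191 201
 197 187 186 196 182 186 186 187 185 195 185 193 191 189 197 198 189 188]
0.021 G [207 207 208 235 213 196 203 188 198 196 188 203 201 203 220 213 218 215
 211 203 207 212 207 195 204 196 200 
[... 397 characters left out ...]
53 254 254 253 253
 253 253 253 253 253 253 253 253 254 253 253 254 252 252 252 254 251 248]
0.019 G [254 254 253 254 254 254 254 253 253 254 254 254 254 254 255 254 254 254
 254 254 254 254 254 254 253 254 253 254 254 254 254 254 255 255 254 254] B [253 253 253 253 253 253 254 253 253 253 253 253 253 253 254 254 253 253
 253 254 253 253 254 254 253 253 253 253 253 254 253 254 254 254 253 253]
0.021 G [253 253 253 253 253 253 253 253 252 251 250 253 250 246 251 253 250 253
 254 253 251 251 251 251 253 252 253 254 254 253 254 253 254 253 253 254] B [253 253 252 251 252 252 252 253 252 250 249 252 248 243 248 252 247 252
 253 252 248 248 248 249 252 250 252 253 253 253 253 252 254 252 252 253]
```

View pics/collar_side.png

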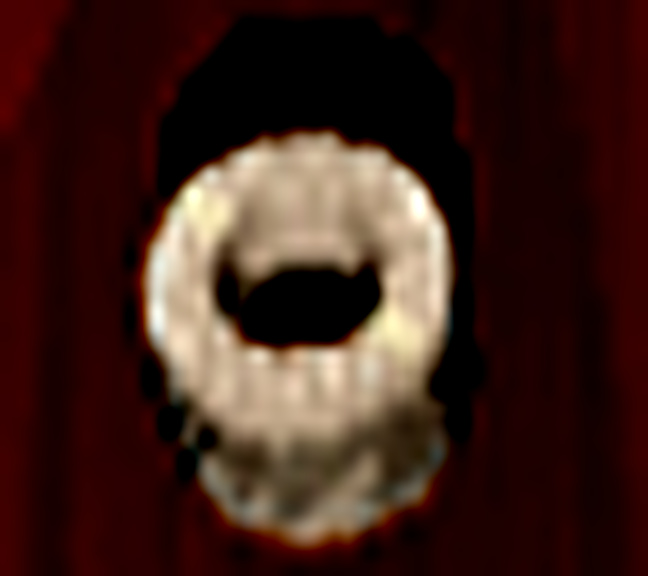

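The white marks show at crop (208,210) and (400,330), so the collar's x axis is at about -35°. The pin is at about -22.5° in world axes, so the collar needs a turn of about +12.5°.

```bash
cat >> h.py <<'E'
def rel(P,yawdeg=0,level=True):
    s=bot.state(); Rt=R.from_rotvec(s['ee_rot']); d=Rt.inv().apply(np.array(P)-s['position'])/0.4
    x=Rt.apply([1,0,0]); y=np.arctan2(x[1],x[0])+np.radians(yawdeg)
    Rg=R.from_matrix(np.array([[np.cos(y),np.sin(y),0],[np.sin(y),-np.cos(y),0],[0,0,-1]]))
    w=(Rt.inv()*Rg).as_rotvec()/(np.pi/4)
    print('shift',np.round(d,4),'turn',np.round(w,4),'rows>=',np.linalg.norm(d)*8, 'y-axis deg',np.degrees(y)-90)
E
python3 -c "
from h import *
rel([.4286,-.2788,.12]);rel([.4286,-.2788,.026])"
```

```text
shift [ 0.8129 -0.5761  0.2384] turn [ 0.0001 -0.     -0.    ] rows>= 8.195901483113602 y-axis deg -72.53495956292284
shift [ 0.8129 -0.5762  0.4734] turn [ 0.0001 -0.     -0.    ] rows>= 8.824877988767376 y-axis deg -72.53495956292284
```

apply_moves(targets=[[[0.8129,-0.5761,0.236,0,0,0,-1],[0.8129,-0.5761,0.236,0,0,0,-1],[0.8129,-0.5761,0.236,0,0,0,-1],[0.8129,-0.5761,0.236,0,0,0,-1],[0.8129,-0.5761,0.236,0,0,0,-1],[0.8129,-0.5761,0.236,0,0,0,-1],[0.8129,-0.5761,0.236,0,0,0,-1],[0.8129,-0.5761,0.236,0,0,0,-1],[0.8129,-0.5761,0.236,0,0,0,-1],[0.8129,-0.5761,0.236,0,0,0,-1],[0.8129,-0.5761,0.236,0,0,0,-1],[0.8129,-0.5761,0.236,0,0,0,-1]]])

```text
t: 2.7
position: [0.4277, -0.2807, 0.1213]
ee_rot: [3.105, 0.472, -0.0]
force: [-0.5, -0.3, 0.4]
opening: 0.0872
grasp_force: 0.0
```

```bash
python3 -c "
from h import *
s=bot.state();print(s['t'],s['position'],s['ee_rot'])
S=snapshot('side');save('above',S['img'][220:340,130:290],4)
rel([.4286,-.2788,.026])"
```

```text
2.7 [ 0.42765726 -0.28072427  0.12128699] [ 3.10504125e+00  4.72203814e-01 -4.31464179e-05]
shift [ 0.0034 -0.0038  0.2382] turn [0.001 0.    0.   ] rows>= 1.9060067301608852 y-axis deg -72.70400744658052
```

View pics/above.png

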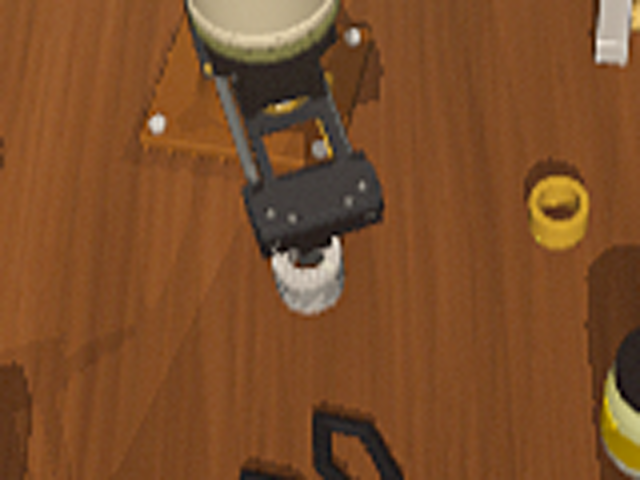

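The gripper is above the collar, with the near finger at crop (310,215) and the collar at (308,275), and looks well aligned. Descend and grip.

apply_moves(targets=[[[0.0034,-0.0038,0.1,0,0,0,-1],[0.0034,-0.0038,0.19,0,0,0,-1],[0.0034,-0.0038,0.238,0,0,0,-1],[0.0034,-0.0038,0.238,0,0,0,-1],[0.0034,-0.0038,0.238,0,0,0,-1],[0.0034,-0.0038,0.238,0,0,0,-1]]])

```text
t: 3.35
position: [0.4302, -0.278, 0.0274]
ee_rot: [3.104, 0.475, 0.003]
force: [1.2, 0.3, -0.5]
opening: 0.0868
grasp_force: 0.0
```

```bash
python3 -c "
from h import *
s=bot.state();print(s['t'],s['position'],s['ee_rot'],s['force'])
rel([.4286,-.2788,.026])"
```

```text
3.35 [ 0.4302412  -0.27800736  0.027354  ] [3.10355960e+00 4.75283285e-01 2.89155568e-03] [ 1.20344074  0.28036441 -0.53211859]
shift [-0.0045  0.0007  0.0034] turn [ 0.0027 -0.002  -0.    ] rows>= 0.04540979603656361 y-axis deg -72.58648878215607
```

apply_moves(targets=[[[-0.0045,0.0007,0.0034,0,0,0,-1],[-0.0045,0.0007,0.0034,0,0,0,-1],[-0.0045,0.0007,0.0034,0,0,0,1],[-0.0045,0.0007,0.0034,0,0,0,1],[-0.0045,0.0007,0.0034,0,0,0,1],[-0.0045,0.0007,0.0034,0,0,0,1],[-0.0045,0.0007,0.0034,0,0,0,1],[-0.0045,0.0007,0.0034,0,0,0,1],[-0.0045,0.0007,0.0034,0,0,0,1],[-0.0045,0.0007,0.0034,0,0,0,1]]])

```text
t: 4.35
position: [0.4279, -0.278, 0.0245]
ee_rot: [3.105, 0.477, 0.0]
force: [0.8, -1.3, 1.4]
opening: 0.0471
grasp_force: 30.0
```

```bash
python3 -c "
from h import *
s=bot.state();print(s['t'],s['position'],s['ee_rot'],s['force'])
rel([.4286,-.2788,.15]);rel([.552,.0879,.15])"
```

```text
4.35 [ 0.42794254 -0.27795907  0.02447862] [3.10478122e+00 4.76791995e-01 4.15591208e-04] [ 0.76691158 -1.31672578  1.36577655]
shift [ 0.001   0.0026 -0.3138] turn [ 0.0006 -0.0003 -0.    ] rows>= 2.510518430381836 y-axis deg -72.53892119494618
shift [ 0.5704 -0.7793 -0.314 ] turn [ 0.0006 -0.0003 -0.    ] rows>= 8.124007212806092 y-axis deg -72.53892119494618
```

apply_moves(targets=[[[0,0,-0.12,0,0,0,1],[0,0,-0.24,0,0,0,1],[0,0,-0.314,0,0,0,1],[0.5704,-0.7793,-0.314,0,0,-0.278,1],[0.5704,-0.7793,-0.314,0,0,-0.278,1],[0.5704,-0.7793,-0.314,0,0,-0.278,1],[0.5704,-0.7793,-0.314,0,0,-0.278,1],[0.5704,-0.7793,-0.314,0,0,-0.278,1],[0.5704,-0.7793,-0.314,0,0,-0.278,1],[0.5704,-0.7793,-0.314,0,0,-0.278,1],[0.5704,-0.7793,-0.314,0,0,-0.278,1],[0.5704,-0.7793,-0.314,0,0,-0.278,1],[0.5704,-0.7793,-0.314,0,0,-0.278,1],[0.5704,-0.7793,-0.314,0,0,-0.278,1],[0.5704,-0.7793,-0.314,0,0,-0.278,1],[0.5704,-0.7793,-0.314,0,0,-0.278,1],[0.5704,-0.7793,-0.314,0,0,-0.278,1],[0.5704,-0.7793,-0.314,0,0,-0.278,1]]])

```text
t: 6.15
position: [0.5519, 0.0877, 0.1501]
ee_rot: [3.035, 0.811, 0.0]
force: [-0.1, 1.0, -2.6]
opening: 0.0471
grasp_force: 30.0
```

```bash
python3 -c "
from h import *
for _ in range(5):
    S=snapshot('side'); s=bot.state();print(s['t'],s['position'].round(4),s['force'].round(1))
save('over',S['img'][140:230,180:310],5)
rel([.552,.0879,.15])
print(proj(S,[[.552,.0879,.126],[.552,.0879,.166],[.552,.0879,.076]]))"
```

```text
6.2 [0.5519 0.0878 0.1501] [ 0.3  0.2 -3.3]
6.25 [0.5519 0.0879 0.15  ] [-0.2  1.  -1.5]
6.3 [0.5519 0.088  0.15  ] [-0.6 -0.5 -2.2]
6.35 [0.5519 0.088  0.15  ] [ 0.1  0.4 -1.9]
6.4 [0.5519 0.0881 0.15  ] [-0.8 -0.1 -1.6]
shift [ 0.      0.0005 -0.0001] turn [0.0001 0.     0.    ] rows>= 0.0040695194973703885 y-axis deg -60.024552196525185
[[245.34346121 164.81429942]
 [245.23057343 155.72739797]
 [245.47788082 175.63440618]]
```

View pics/over.png

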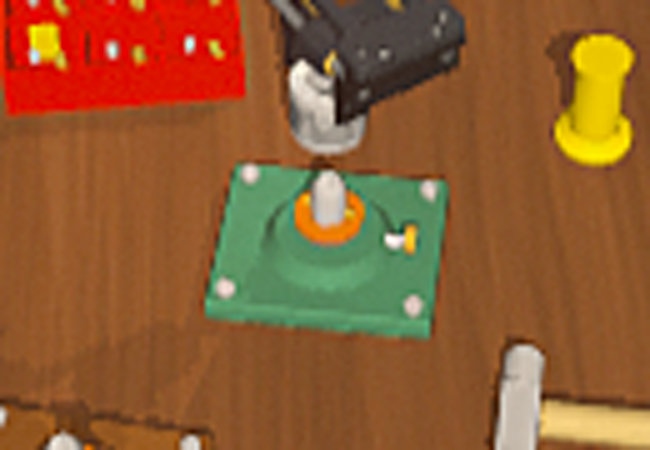

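The collar at crop (328,115) sits centred over the post at (328,200), so lower it onto the post in steps.

apply_moves(targets=[[[0,0.0005,0.06,0,0,0,1],[0,0.0005,0.1,0,0,0,1],[0,0.0005,0.115,0,0,0,1],[0,0.0005,0.125,0,0,0,1],[0,0.0005,0.132,0,0,0,1],[0,0.0005,0.14,0,0,0,1],[0,0.0005,0.147,0,0,0,1],[0,0.0005,0.155,0,0,0,1],[0,0.0005,0.155,0,0,0,1],[0,0.0005,0.155,0,0,0,1]]])

```text
t: 7.4
position: [0.5519, 0.0876, 0.0879]
ee_rot: [3.035, 0.812, -0.001]
force: [-0.3, -0.6, -2.9]
opening: 0.047
grasp_force: 30.0
```

```bash
python3 -c "
from h import *
for _ in range(4):
    S=snapshot('side'); s=bot.state();print(s['t'],s['position'].round(4),s['force'].round(1),s['ft_torque'].round(2))"
```

```text
7.45 [0.5519 0.0877 0.0879] [-0.3 -0.9 -2.6] [-0.34  0.03 -0.03]
7.5 [0.552  0.0876 0.088 ] [ 0.  -1.6 -2.5] [-0.37  0.07 -0.02]
7.55 [0.552  0.0877 0.088 ] [-0.6 -1.3 -3.2] [-0.32  0.08  0.03]
7.6 [0.552  0.0877 0.088 ] [-0.3 -2.1 -3.7] [-0.45  0.03 -0.03]
```

It is over the post with no contact. Now down past pin height.

apply_moves(targets=[[[0,0,0.006,0,0,0,1],[0,0,0.012,0,0,0,1],[0,0,0.018,0,0,0,1],[0,0,0.023,0,0,0,1],[0,0,0.028,0,0,0,1],[0,0,0.032,0,0,0,1],[0,0,0.032,0,0,0,1]]])

```text
t: 8.3
position: [0.5519, 0.0877, 0.0749]
ee_rot: [3.035, 0.812, -0.001]
force: [0.1, -2.9, -3.9]
opening: 0.0468
grasp_force: 30.0
```

```bash
python3 -c "
from h import *
for _ in range(3):
    S=snapshot('side'); s=bot.state();print(s['t'],s['position'].round(4),s['force'].round(1),s['ft_torque'].round(2))"
```

```text
8.35 [0.5519 0.0876 0.0749] [ 0.  -3.4 -2.7] [-0.77 -0.02  0.  ]
8.4 [0.5518 0.0876 0.0749] [-0.2 -2.5 -3. ] [-0.72  0.02  0.04]
8.45 [0.5518 0.0876 0.0749] [-0.3 -1.9 -3.1] [-0.84 -0.04  0.04]
```

Underside is now about 50 mm with no upward force, so the keyways took the pin at the first try. Shift a little to relieve the side force and push down to the spring.

apply_moves(targets=[[[-0.0009,0.0015,0,0,0,0,1],[-0.0009,0.0015,0.004,0,0,0,1],[-0.0009,0.0015,0.009,0,0,0,1],[-0.0009,0.0015,0.014,0,0,0,1],[-0.0009,0.0015,0.018,0,0,0,1],[-0.0009,0.0015,0.018,0,0,0,1]]])

```text
t: 9.05
position: [0.5519, 0.0873, 0.068]
ee_rot: [-3.035, -0.813, 0.0]
force: [-3.2, -0.9, 1.5]
opening: 0.0474
grasp_force: 30.0
```

```bash
python3 -c "
from h import *
for _ in range(3):
    S=snapshot('side'); s=bot.state();print(s['t'],s['position'].round(4),s['force'].round(1),s['ft_torque'].round(2))"
```

```text
9.1 [0.5519 0.0873 0.068 ] [-1.7 -1.5  1.4] [-0.28  0.57 -0.03]
9.15 [0.552  0.0873 0.0681] [-2.8 -1.9  1.5] [-0.32  0.52  0.04]
9.2 [0.5519 0.0873 0.0681] [-3.3 -0.8  2. ] [-0.3   0.55  0.04]
```

Spring contact felt. Push the remaining travel.

apply_moves(targets=[[[0,0,0.004,0,0,0,1],[0,0,0.008,0,0,0,1],[0,0,0.011,0,0,0,1],[0,0,0.014,0,0,0,1],[0,0,0.014,0,0,0,1]]])

```text
t: 9.7
position: [0.552, 0.0873, 0.0625]
ee_rot: [3.035, 0.812, 0.0]
force: [-2.9, -2.0, 5.5]
opening: 0.0473
grasp_force: 30.0
```

```bash
python3 -c "
from h import *
for _ in range(3):
    S=snapshot('side'); s=bot.state();print(s['t'],s['position'].round(4),s['force'].round(1),s['ft_torque'].round(2))"
```

```text
9.75 [0.552  0.0872 0.0625] [-3.6 -1.3  3.9] [-0.22  0.86 -0.04]
9.8 [0.552  0.0873 0.0624] [-4.2 -0.8  4.3] [-0.22  0.86 -0.01]
9.85 [0.552  0.0873 0.0624] [-3.9 -1.   5. ] [-0.35  0.84  0.06]
```

apply_moves(targets=[[[0,0,0.001,0,0,0,1],[0,0,0.002,0,0,0,1],[0,0,0.003,0,0,0,1],[0,0,0.003,0,0,0,1]]])

```text
t: 10.25
position: [0.5521, 0.0873, 0.0623]
ee_rot: [3.034, 0.812, 0.0]
force: [-7.9, -2.9, 15.4]
opening: 0.0472
grasp_force: 30.0
```

```bash
python3 -c "
from h import *
for _ in range(3):
    S=snapshot('side'); s=bot.state();print(s['t'],s['position'].round(4),s['force'].round(1),s['ft_torque'].round(2))"
```

```text
10.3 [0.5521 0.0873 0.0623] [-7.5 -2.6 16.7] [-0.52  1.95  0.03]
10.35 [0.5521 0.0873 0.0623] [-7.9 -2.1 16.3] [-0.47  1.93  0.05]
10.4 [0.5521 0.0873 0.0623] [-8.7 -1.5 16.7] [-0.42  1.95  0.05]
```

It stopped at 62.3 mm TCP (underside 38 mm) and the force jumped, so it is at the stop. Relieve the x side load a little and check visually.

apply_moves(targets=[[[-0.0017,-0.001,0,0,0,0,1],[-0.0017,-0.001,0,0,0,0,1],[-0.0017,-0.001,0,0,0,0,1]]])

```text
t: 10.7
position: [0.552, 0.0873, 0.0623]
ee_rot: [3.034, 0.812, 0.003]
force: [-4.6, -2.0, 12.3]
opening: 0.0471
grasp_force: 30.0
```

```bash
python3 -c "
from h import *
for _ in range(4):
    S=snapshot('side'); s=bot.state();print(s['t'],s['position'].round(4),s['force'].round(1),s['ft_torque'].round(2),s['grasp_force'])
save('home',S['img'][140:230,180:310],5)"
```

```text
10.75 [0.552  0.0873 0.0623] [-4.8 -3.  14.1] [-0.41  1.16  0.04] 30.002792503837554
10.8 [0.552  0.0873 0.0623] [-5.3 -2.2 13. ] [-0.4   1.21  0.05] 30.002774223758024
10.85 [0.552  0.0873 0.0623] [-3.9 -2.8 12.2] [-0.4   1.17  0.03] 30.002742691103776
10.9 [0.552  0.0873 0.0623] [-5.  -2.5 12.2] [-0.41  1.21  0.05] 30.002924705659098
```

View pics/home.png

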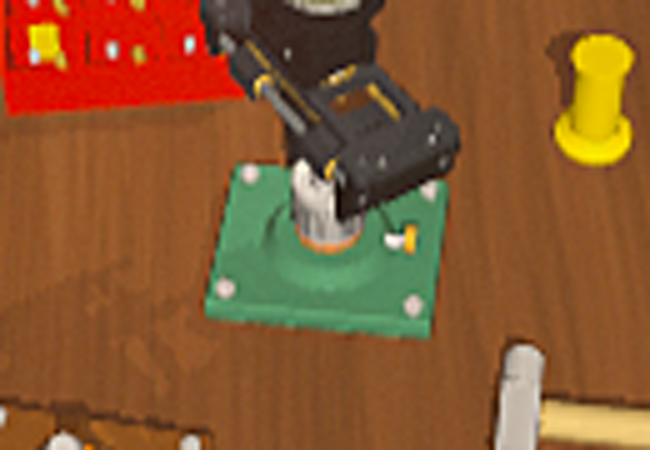

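The collar is seated over the post with the plate squeezed against the boss (orange sliver at crop (328,243)) and is still gripped. I add a little push for margin.

apply_moves(targets=[[[0,0,0.002,0,0,0,1],[0,0,0.002,0,0,0,1],[0,0,0.002,0,0,0,1],[0,0,0.002,0,0,0,1],[0,0,0.002,0,0,0,1]]])

```text
t: 11.4
position: [0.5521, 0.0874, 0.0622]
ee_rot: [3.034, 0.812, 0.003]
force: [-7.9, -2.3, 20.9]
opening: 0.0471
grasp_force: 30.0
```

```bash
python3 -c "
from h import *
s=bot.state();print(s['t'],s['position'].round(4),s['force'].round(1),s['grasp_force'])
if s['position'][2]<.0628 and 10<s['force'][2]<35: print(bot.job_done())"
```

```text
11.4 [0.5521 0.0874 0.0622] [-7.9 -2.3 20.9] 30.00406001763622
the job is handed in; nothing more can be done
None
```

The collar is keyed over the cross pin and pushed fully down against the spring plate, still held in the gripper under about 21 N of push; I handed the job in at 11.4 s, and no verdict was returned.

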